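# Set and lock the fence of a bread-slicing guide

### The job

Set the slice thickness on the bread-slicing guide: slide its slotted aluminium fence along the board until it rests snugly against the black rubber bumper of the red index marker, pressing the bumper lightly for a moment (about 5 N, never hard) without shifting the marker. Then swing the clamp lever with the orange grip fully clockwise to its stop so the fence is locked there against the bumper. Leave the other kitchen things where they are and let go at the end.

Things in the scene. Friction and masses are not known exactly. Their poses are not given: they have to be found in the camera images.
- bolt (a point): Clamp bolt axis at the top face (z = 18 mm) of the fixed white slicing-guide board, 225 x 400 x 18 mm. Its axes are the guide's: x across the board, away from the robot; y the way the fence slides to the red marker; z up; turned up to 0.25 rad. From here the board reaches -90 to +135 mm in x, -150 to +250 mm in y. The lever turns about this axis.
- fence (a joint): Travel of the fence along guide +y, m: 0 at its end stop nearest the bolt, at most 0.13. A steady push of about 4 N keeps it sliding while the clamp is loose; it stays where it is left.
- fence_push (a point): Spot to push on the bare back (-y) face of the fence's aluminium upright, at guide x +60 mm, 45 mm above the board. The upright is 8 mm thick, its top 67 mm above the board, guide x from -30 to +128 mm. A 6 mm thick slotted foot (guide x -30 to +30 mm) runs from it 185 mm to -y, under the clamp. Axes as the guide's.
- fence_face (a point): Point on the front (+y) face of the fence's upright, at guide x = +117 mm, 25 mm above the board, that meets the middle of the marker's bumper. Axes as the guide's.
- index_mid (a point): Centre of the red index marker block (26 mm in guide x, 30 mm in y, 36 mm high), at guide x +117 mm, 40 mm above z = 0; axes as the guide's. A round black rubber bumper, 20 mm wide, on a screw stem stands out from its -y face by 6 to 28 mm, set anew each time and not measured: find it by feel. It gives about 1 mm per 7 N; over 14 N on it upsets the setting.
- lever (a joint): Angle of the clamp lever, rad: 0 when loose (lever points to guide -y), growing clockwise seen from above, 1.57 at its tight stop (lever points to guide -x). It starts between 0 and 0.15, stays where it is left and takes 0.2 to 0.35 N m, growing as it tightens and grips the fence.
- lever_grip (a point): Orange upright round post at the lever's end, 16 mm thick, 70 mm from the bolt axis; the point is on its axis, 43 mm above the board. Its top is 57 mm above the board; the lever bar below it has its top 26 mm above the board. It turns with the lever. May be pinched or pushed.
- bowl: Bystander: steel bowl 200 mm wide, 75 mm high, with a blue spring clip on its rim. Origin at the centre of its underside.
- jar: Bystander: glass jar with clamp lid, 90 mm wide, 130 mm high. Origin at the centre of its underside.
- plate_low: Bystander: green melamine plate, 210 mm wide, the lower of a stack of two. Origin at the centre of its underside.
- plate_top: Bystander: yellow melamine plate, 210 mm wide, on the green one. Origin at the centre of its underside.
- pin: Bystander: thin birch rolling pin, 300 mm long, 26 mm thick. Origin under its middle; it lies along its x.
- mill: Bystander: dark wooden pepper mill, 54 mm wide, 137 mm high. Origin at the centre of its underside.
- spoon: Bystander: white ceramic spoon, 126 mm long, 10 mm high, lying across the guide board beyond the marker (near guide y = +226 mm), its own y along its length. Origin under the handle's middle.

How it is judged:
By the outcome, as a careful person would: the job done as asked, in the order asked, and still so for the second after the job is handed in, with the robot touching nothing.
It also fails if it takes over 58 s, if anything falls off the work surface, if the arm or the gripper's body presses on something with over 40 N, if the wrist force passes 120 N, or if a joint passes its speed limit or range.

### The arm

A 7-joint arm with a two-finger parallel gripper is mounted at the origin on the work surface. World frame = base frame: x ahead of the robot, y to its left, z up, the work surface at z = 0. Lengths are in m, angles in rad, forces in N, time in s.
With the tool pointing down it reaches from about 0.425 to 0.875 m from the base axis. Payload 4.7 kg.
Tool frame: the origin (TCP) lies at the very end of the fingers, on their centre line; the grasp point (between the pads) lies 19 mm behind it; z points along the fingers, y is the direction in which the jaws open and shut (so a half turn about z gives the same grasp; the last joint's range is limited). The gripper opens to 87 mm and grips with 3 to 60 N. Pads are 19 mm wide; open, the fingers measure 117 mm over their backs; the gripper's body (75 mm by 190 mm) begins 51 mm behind the grasp point.
Start: joints at [1.247, 0.321, -0.07, 1.45, 0.023, 1.371, -0.057], TCP at [0.215, -0.613, 0.223] pointing down, gripper open.
Joint ranges: [-2.86, 2.86], [-0.3, 2.09], [-1.38, 1.24], [0.06, 2.45], [-1.56, 4.7], [0.09, 2.05], [-2.69, 2.69]. Speed limits (rad/s): [2.57, 2.57, 3.14, 3.14, 3.14, 3.14, 3.14].

### API

Orientations are given as a rotation vector (axis times angle).
In Python, from bench import * gives the robot as it stands.
- The arm moves only by the shell command python3 -m jog 'ROWS' [OPENING] [FORCE]. ROWS is JSON, a list of rows, each a list of 4 numbers: the shift along the world's x, y, z in mm, then the turn about the world's z in rad. In form: [[x, y, z, twist], ...]. A call has exactly 8 rows; each row is the pose to reach, as a shift and turn from the pose commanded when the call began; what a row does not reach only later rows make up. A row lasts 1/8 s, in which the tool goes at most 62.5 mm and 10.7 degrees, less where a joint would pass 70% of its speed; a pose out of reach is approached as far as the arm can. A call with a gripper value outside its range is refused whole. OPENING is the opening, from -1 (shut) to 1 (fully open), set as the call begins (- or left out, the last holds). The fingers move at their own pace and stop on an object; FORCE is the grip in N (left out, the last holds). Time passes only in rows, so rows that repeat a pose let the fingers close, or fill a call up. It gives the time, the measured TCP pose, the force and the opening at its end, in the units of the state.
- get_state(): the state, without advancing time (a new reading comes with each control period).
- get_image(name): name is "scene" or "top" or "wrist"; returns a dict with "image" (384x512x3 uint8, red, green, blue), "fx", "fy", "cx", "cy" (pixels), "position" and "rotation" of the camera in the world; the wrist camera has in their place "tool_from_camera" (4x4, takes a point from camera to tool coordinates, whose origin is the TCP and whose axes are the flange's). Camera axes: x right, y down, z forward; pixel columns grow to the right and rows downward; lengths in m; the calibration is good to about 2 mm. The wrist camera is an equidistant fisheye: a pixel r from the principal point sees the ray r / f radians off the axis. A picture is of the moment at which its call begins: read the wrist's pose just before it. There is no depth.
- close_job(): hands the job in, once; it reports no verdict.
The state is a dict: "time": time; "joint_positions": joint angles; "qd": joint speeds; "joint_torque": joint torques, N m; "position": TCP position; "tool_rot": TCP orientation; "ft_force": force on the tool from outside, world axes, zero at the start; "torque": the same for the moment, N m; "grip_width": opening from 0.0 (shut) to 1.0 (fully open).
Only numpy, scipy, OpenCV 4.12 (cv2) and the standard library are available. Lean on these libraries where they do the work, as an engineer would, in place of code of your own. Each camera call takes 0.05 s, during which the arm holds its last target. There are 200 camera calls.

## Working session

There is one attempt and no reset: what is moved stays moved. The work goes in short steps, Python scripts to look and compute and a shell command to move; the robot and the scene stay as the last step left them, time stands still between calls to the robot, and variables do not carry over. Pictures are saved under pics/ and viewed, about 8 in all and at most 12, crops included, and the job is handed in when it is done.

```bash
ls; mkdir -p pics
python3 - <<'E'
from bench import *
import cv2,pickle
d={}
for n in ("scene","top"):
    g=get_image(n); d[n]=g
    cv2.imwrite(f"pics/{n}0.png",g["image"][:,:,::-1])
    print(n,g["fx"],g["fy"],g["cx"],g["cy"],g["position"],g["rotation"])
pickle.dump(d,open("d0.pkl","wb"))
print(get_state())
E
```

```text
pics
scene 389.60999168630366 389.60999168630366 247.2357653263258 188.96797803657878 [ 1.16446879 -0.99156569  0.93625912] [-2.13801187 -0.67415426  0.31460684]
top 371.4658276368332 371.4658276368332 260.9930185065816 191.37351851688723 [ 0.27976166 -0.02826943  1.20891944] [-2.06926332  2.15740116 -0.22438242]
{'time': 0.1, 'joint_positions': array([ 1.24709534,  0.32173838, -0.07007165,  1.45154558,  0.02262962,
        1.37080876, -0.05692327]), 'qd': array([ 0.00037364, -0.00082749,  0.00057059, -0.00171452,  0.00095414,
        0.0001345 ,  0.00072364]), 'joint_torque': array([ 1.41932554e-05, -4.92571127e+01, -4.05706661e-01, -3.13399887e+01,
       -6.41513988e-02,  3.95014929e-02,  9.19560262e-05]), 'position': array([ 0.21519078, -0.61282107,  0.22158134]), 'tool_rot': array([-3.09524903e+00, -5.27814438e-01,  6.47202894e-04]), 'ft_force': array([-0.46179668,  0.29920361,  0.53662328]), 'torque': array([-0.03321323, -0.0511494 ,  0.03160945]), 'grip_width': 0.9996884951835141}
```

View pics/top0.png

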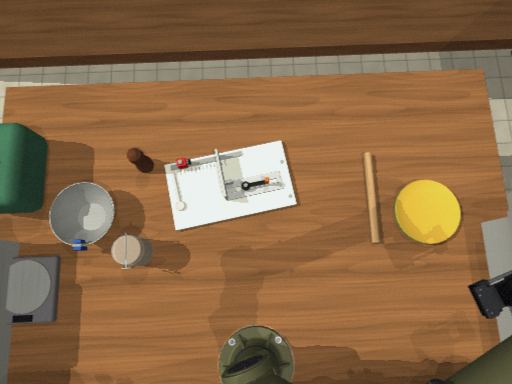

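View pics/scene0.png

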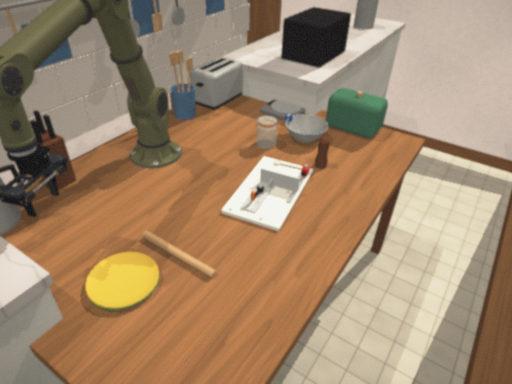

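The top view shows the board at about (165–297, 140–228), red marker at (182,162), fence upright near (222,175), bolt near (246,185) and orange grip near (267,181). The scene view confirms this layout, with mill, jar and bowl to the left of the marker.

```bash
cat > h.py <<'E'
import numpy as np,cv2
from scipy.spatial.transform import Rotation as R
def ray(g,u,v,z):
    d=R.from_rotvec(g["rotation"]).as_matrix()@np.array([(u-g["cx"])/g["fx"],(v-g["cy"])/g["fy"],1.]) if np.shape(g["rotation"])==(3,) else np.array(g["rotation"])@np.array([(u-g["cx"])/g["fx"],(v-g["cy"])/g["fy"],1.])
    p=np.array(g["position"]); return p+d*(z-p[2])/d[2]
def proj(g,P):
    c=R.from_rotvec(g["rotation"]).as_matrix().T@(np.array(P)-g["position"]); return g["fx"]*c[0]/c[2]+g["cx"],g["fy"]*c[1]/c[2]+g["cy"]
E
python3 - <<'E'
from h import *
import pickle
d=pickle.load(open("d0.pkl","rb")); g=d["top"]; im=g["image"]
hsv=cv2.cvtColor(im,cv2.COLOR_RGB2HSV)
m=((hsv[...,1]<45)&(hsv[...,2]>140)).astype(np.uint8)
roi=np.zeros_like(m); roi[130:240,155:305]=1; m*=roi
m=cv2.morphologyEx(m,cv2.MORPH_CLOSE,np.ones((5,5)))
c=max(cv2.findContours(m,0,2)[0],key=cv2.contourArea)
w=np.array([ray(g,u,v,.018)[:2] for u,v in c[:,0,:]+0.0],np.float32)
r=cv2.minAreaRect(w); print(r); B=cv2.boxPoints(r);print(B)
# guide: y axis = long side, towards +y world
e=[B[(i+1)%4]-B[i] for i in range(4)]; L=max(e,key=np.linalg.norm); y=L/np.linalg.norm(L); y=y if y[1]>0 else -y
x=np.array([y[1],-y[0]]); o=np.array(r[0])-x*.0225-y*.05
print("x",x,"y",y,"yaw",np.arctan2(x[1],x[0]),"bolt",o)
for n,lo,hi,z in(("red",(0,150,90),(5,255,255),.058),("red2",(172,150,90),(180,255,255),.058),("orange",(8,170,140),(20,255,255),.075)):
    k=cv2.inRange(hsv,lo,hi)*roi; 
    if n=="orange": k[:,:230]=0
    v,u=np.nonzero(k)
    if len(u): 
        p=ray(g,u.mean(),v.mean(),z); q=p[:2]-o; print(n,len(u),u.mean(),v.mean(),p,"guide",q@x,q@y)
def gd(p): return (p[:2]-o)@x,(p[:2]-o)@y
print("bolt px",proj(g,[*o,.018]))
cv2.imwrite("pics/c1.png",cv2.resize(im[130:240,155:305,::-1],None,fx=5,fy=5,interpolation=cv2.INTER_CUBIC))
np.savez("guide.npz",o=o,x=x,y=y)
E
```

```text
((0.5679274797439575, 0.06610126793384552), (0.24013912677764893, 0.40021032094955444), 10.026866912841797)
[[ 0.41485155  0.24224477]
 [ 0.48453212 -0.15185283]
 [ 0.7210034  -0.11004223]
 [ 0.65132284  0.28405535]]
x [0.9847262  0.17410988] y [-0.17410988  0.9847262 ] yaw 0.17500177 bolt [0.55447663 0.01294749]
red 72 181.95833333333334 163.16666666666666 [0.62529354 0.2122913  0.058     ] guide 0.10444298888001223 0.18396915567047606
orange 17 266.52941176470586 179.35294117647058 [ 0.55624673 -0.05679768  0.075     ] guide -0.010400258814356314 -0.06898808625615137
bolt px (np.float64(245.1193954174762), np.float64(184.85732692725998))
```

View pics/c1.png

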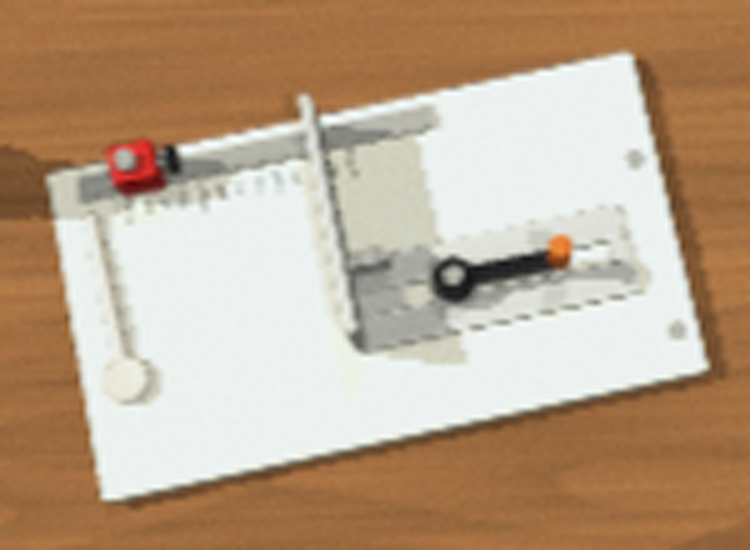

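The crop shows the far edge widened by the fence upright overhanging at crop (305,100), so the bolt x estimate sits about 7 mm too far. I'll correct it after moving to a hover over the guide for a close look, with gripper shut and jaws along guide x.

```bash
python3 -m jog '[[21,41,7,0.17],[42,82,14,0.34],[63,123,21,0.51],[84,164,28,0.68],[110,214,35,0.85],[136,265,43,1.02],[162,316,50,1.19],[187,365,57,1.36]]' -1 20; python3 -m jog '[[20,40,0,0.05],[45,88,0,0.05],[70,136,0,0.05],[95,184,0,0.05],[120,233,0,0.05],[140,270,0,0.05],[148,288,0,0.05],[148,288,0,0.05]]'
python3 - <<'E'
from h import *
from bench import *
import pickle
d=pickle.load(open("d0.pkl","rb")); g=d["top"]; im=g["image"]
hsv=cv2.cvtColor(im,cv2.COLOR_RGB2HSV)
m=((hsv[...,1]<45)&(hsv[...,2]>140)).astype(np.uint8)
roi=np.zeros_like(m); roi[130:240,155:305]=1; m*=roi
m[:153,205:230]=0
c=max(cv2.findContours(m,0,2)[0],key=cv2.contourArea)
r=cv2.minAreaRect(np.array([ray(g,u,v,.018)[:2] for u,v in c[:,0,:]],np.float32)); print(r)
s=get_state(); w=get_image("wrist"); pickle.dump((s,w),open("w1.pkl","wb"))
print({k:v for k,v in w.items() if k!="image"}, s["position"],s["tool_rot"],s["ft_force"],s["joint_positions"])
cv2.imwrite("pics/w1.png",w["image"][:,:,::-1])
E
```

```text
time: 1.1
position: [0.4029, -0.2463, 0.2796]
tool_rot: [2.069, 2.364, -0.0]
ft_force: [0.8, -0.8, -0.4]
grip_width: 0.174
time: 2.1
position: [0.5502, 0.0416, 0.2791]
tool_rot: [-2.011, -2.412, -0.0]
ft_force: [0.7, 0.0, -0.1]
grip_width: 0.002
((0.5611438751220703, 0.06490185856819153), (0.2263614982366562, 0.40021032094955444), 10.026865005493164)
{'fx': 297.3186396354542, 'fy': 297.3186396354542, 'cx': 254.2285159774591, 'cy': 194.64729175075973, 'tool_from_camera': array([[ 7.11327179e-04, -9.57404022e-01, -2.88750813e-01,
         7.99461557e-02],
       [ 9.99996932e-01, -4.15079119e-06,  2.47721893e-03,
         2.17830802e-04],
       [-2.37289792e-03, -2.88751689e-01,  9.57401082e-01,
        -1.62707829e-01],
       [ 0.00000000e+00,  0.00000000e+00,  0.00000000e+00,
         1.00000000e+00]])} [0.55020658 0.04155963 0.27907024] [-2.01090256e+00 -2.41175050e+00 -3.19362294e-04] [ 0.69803446  0.01961365 -0.0500216 ] [ 0.59807512  0.1531065  -0.79785719  1.5871228   0.10892634  1.4486395
 -0.0265333 ]
```

View pics/w1.png

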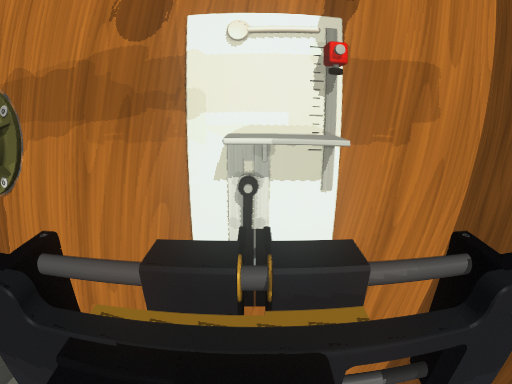

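The wrist view shows the marker top near (340,50), its bumper near (336,70), the fence top from (225,140) to (348,143), and the bolt near (248,187); the grip is hidden behind the fingers. Next I cast these onto planes.

```bash
cat >> h.py <<'E'
o=np.array([.5476,.0118]);x=np.array([.98473,.17411]);y=np.array([-.17411,.98473])
def wray(s,w,u,v,z):
    a=(u-w["cx"])/w["fx"];b=(v-w["cy"])/w["fy"];r=np.hypot(a,b)
    dc=np.array([np.sin(r)*a/r,np.sin(r)*b/r,np.cos(r)])
    T=np.array(w["tool_from_camera"]);Rt=R.from_rotvec(s["tool_rot"]).as_matrix()
    p=Rt@T[:3,3]+s["position"];d=Rt@T[:3,:3]@dc
    return p+d*(z-p[2])/d[2]
def gd(p): q=np.array(p[:2])-o; return np.round([q@x,q@y],4)
E
python3 - <<'E'
from h import *
import pickle
s,w=pickle.load(open("w1.pkl","rb"))
for n,u,v,z in [("corner far-near",187,14,.018),("corner far-far",342,18,.018),("near edge",191,200,.018),("far edge",338,200,.018),("bolt top",248,186,.05),("bolt lo",248,186,.03),("red top",340,49,.058),("red -y top edge",340,58,.058),("bumper",336,70,.043),("fence top back L",230,143,.085),("fence top front R",340,139,.085),("fence top back R",340,145,.085),("fence top L end",223,139,.085),("fence R end",349,143,.085),("spoon",276,29,.02)]:
    p=wray(s,w,u,v,z); print(n,p.round(4),gd(p))
d=pickle.load(open("d0.pkl","rb"));g=d["top"]
for n,u,v,z in [("bolt",245.5,185,.05),("grip",266.5,179.5,.075),("red screw",180,162,.06),("fence top far",216,150,.085),("fence near",225,199,.085),("mill",138,155,.1),("jar",128,250,.1)]:
    p=ray(g,u,v,z);print(n,p.round(3),gd(p))
im=w["image"];cv2.imwrite("pics/c2.png",cv2.resize(im[0:210,180:355,::-1],None,fx=3.4,fy=2.8,interpolation=cv2.INTER_CUBIC))
E
```

```text
corner far-near [0.4163 0.2436 0.018 ] [-0.089   0.2511]
corner far-far [0.6368 0.2809 0.018 ] [0.1347 0.2495]
near edge [ 0.4669 -0.0306  0.018 ] [-0.0869 -0.0277]
far edge [0.6882 0.0098 0.018 ] [ 0.1381 -0.0265]
bolt top [0.5475 0.015  0.05  ] [0.0004 0.0032]
bolt lo [0.548  0.0097 0.03  ] [ 0.0001 -0.0022]
red top [0.6316 0.2214 0.058 ] [0.1193 0.1918]
red -y top edge [0.6338 0.2092 0.058 ] [0.1192 0.1794]
bumper [0.6351 0.1946 0.043 ] [0.118  0.1648]
fence top back L [0.5157 0.0734 0.085 ] [-0.0207  0.0663]
fence top front R [0.6472 0.1043 0.085 ] [0.1142 0.0738]
fence top back R [0.649 0.097 0.085] [0.1147 0.0663]
fence top L end [0.5065 0.0768 0.085 ] [-0.0292  0.0712]
fence R end [0.66  0.102 0.085] [0.1264 0.0693]
spoon [0.546  0.2389 0.02  ] [0.038  0.2239]
bolt [0.547 0.011 0.05 ] [-0.0012 -0.001 ]
grip [ 0.556 -0.057  0.075] [-0.0039 -0.0689]
red screw [0.629 0.218 0.06 ] [0.1159 0.1891]
fence top far [0.656 0.099 0.085] [0.122 0.067]
fence near [0.497 0.074 0.085] [-0.039   0.0701]
mill [0.645 0.34  0.1  ] [0.153  0.3067]
jar [0.353 0.362 0.1  ] [-0.1308  0.3789]
```

```bash
python3 -m jog '[[25,8,-30,0],[50,15,-60,0],[50,15,-110,0],[50,15,-155,0],[50,15,-195,0],[50,15,-220,0],[50,15,-229,0],[50,15,-229,0]]'; python3 -m jog '[[-0.7,4,0,0],[-1.4,8,0,0],[-2.1,12,0,0],[-2.8,16,0,0],[-3.5,20,0,0],[-4.2,24,0,0],[-4.9,28,0,0],[-5.6,32,0,0]]'
```

```text
time: 3.15
position: [0.6003, 0.0534, 0.0506]
tool_rot: [2.018, 2.408, -0.001]
ft_force: [-0.6, 0.6, 0.1]
grip_width: 0.002
time: 4.15
position: [0.5949, 0.086, 0.0507]
tool_rot: [2.017, 2.408, -0.001]
ft_force: [-0.4, -4.5, 1.8]
grip_width: 0.004
```

```bash
python3 -m jog '[[-0.9,4.9,0,0],[-1.8,9.8,0,0],[-2.6,14.8,0,0],[-3.5,19.7,0,0],[-4.4,24.6,0,0],[-5.2,29.5,0,0],[-6.1,34.5,0,0],[-7,39.4,0,0]]'
python3 - <<'E'
from h import *
from bench import *
import pickle
s=get_state(); w=get_image("wrist");t=get_image("top"); pickle.dump((s,w,t),open("w2.pkl","wb"))
print(gd(s["position"]),s["ft_force"])
a=cv2.resize(w["image"][60:220,250:410,::-1],(400,400),interpolation=cv2.INTER_CUBIC)
b=cv2.resize(t["image"][140:190,165:215,::-1],(400,400),interpolation=cv2.INTER_CUBIC)
cv2.imwrite("pics/c3.png",np.hstack([cv2.resize(w["image"][:,:,::-1],(400,400)),b]))
E
```

```text
time: 5.15
position: [0.5878, 0.1265, 0.0507]
tool_rot: [2.016, 2.409, 0.0]
ft_force: [0.6, -4.0, 3.4]
grip_width: 0.002
[0.0595 0.1059] [ 0.58893317 -4.03669971  3.410408  ]
```

View pics/c3.png

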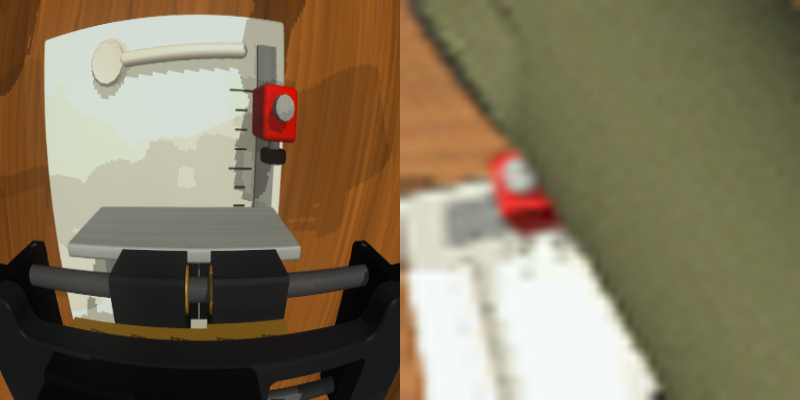

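The wrist half shows the bumper tip's lower edge near (272,163), the fence front face's foot at v≈207 and its top at v≈248 (in the 400-wide scaling), a clear gap. In the top half the arm covers the fence.

Run:
```python
from h import *
import pickle
s,w,t=pickle.load(open("w2.pkl","rb"))
for n,u,v,z in [("tip",272,163,.053),("tip",272,163,.043),("red -y edge top",272,139,.058),("red -y edge",272,141,.03),("fence foot",262,207,.020),("fence top front",270,247,.085),("fence top back",270,255,.085)]:
    p=wray(s,w,u*1.28,v*.96,z);print(n,z,gd(p))
im=w["image"];hsv=cv2.cvtColor(im,cv2.COLOR_RGB2HSV)
col=im[130:215,340:356].max(axis=2).mean(axis=1).astype(int);print(list(zip(range(130,215),col.tolist())))
```

```text
tip 0.053 [0.113  0.1601]
tip 0.043 [0.1164 0.1585]
red -y edge top 0.058 [0.1106 0.1735]
red -y edge 0.03 [0.1199 0.1701]
fence foot 0.02 [0.117  0.1247]
fence top front 0.085 [0.105  0.1254]
fence top back 0.085 [0.1055 0.1212]
[(130, 178), (131, 163), (132, 141), (133, 120), (134, 98), (135, 79), (136, 80), (137, 81), (138, 80), (139, 81), (140, 79), (141, 73), (142, 64), (143, 50), (144, 31), (145, 33), (146, 33), (147, 32), (148, 33), (149, 33), (150, 33), (151, 32), (152, 33), (153, 33), (154, 32), (155, 32), (156, 34), (157, 58), (158, 112), (159, 144), (160, 144), (161, 146), (162, 147), (163, 147), (164, 149), (165, 156), (166, 160), (167, 160), (168, 161), (169, 156), (170, 157), (171, 157), (172, 159), (173, 160), (174, 161), (175, 163), (176, 163), (177, 164), (178, 166), (179, 168), (180, 170), (181, 170), (182, 170), (183, 171), (184, 171), (185, 171), (186, 172), (187, 172), (188, 172), (189, 173), (190, 174), (191, 173), (192, 174), (193, 175), (194, 175), (195, 174), (196, 175), (197, 175), (198, 171), (199, 157), (200, 151), (201, 145), (202, 136), (203, 131), (204, 129), (205, 122), (206, 118), (207, 117), (208, 117), (209, 117), (210, 117), (211, 117), (212, 116), (213, 115), (214, 116)]
```

```bash
python3 -m jog '[[-0.7,3.9,0,0],[-1.4,7.9,0,0],[-2.1,11.8,0,0],[-2.8,15.8,0,0],[-3.5,19.7,0,0],[-4.2,23.6,0,0],[-4.7,26.6,0,0],[-4.9,27.6,0,0]]'; python3 -m jog '[[0,0.2,0,0],[-0.1,0.5,0,0],[-0.1,0.7,0,0],[-0.2,1.0,0,0],[-0.2,1.2,0,0],[-0.3,1.5,0,0],[-0.3,1.7,0,0],[-0.3,2.0,0,0]]'
```

```text
time: 6.25
position: [0.5829, 0.1541, 0.0506]
tool_rot: [2.016, 2.409, 0.0]
ft_force: [1.0, -3.2, 1.4]
grip_width: 0.004
time: 7.25
position: [0.5826, 0.1557, 0.0506]
tool_rot: [2.016, 2.409, 0.0]
ft_force: [1.3, -3.0, 1.1]
grip_width: 0.008
```

```bash
python3 -m jog '[[0,0.2,0,0],[-0.1,0.3,0,0],[-0.1,0.5,0,0],[-0.1,0.6,0,0],[-0.1,0.8,0,0],[-0.2,0.9,0,0],[-0.2,1.1,0,0],[-0.2,1.2,0,0]]'
```

```text
time: 8.25
position: [0.5824, 0.1569, 0.0506]
tool_rot: [2.016, 2.409, 0.0]
ft_force: [1.3, -4.0, 0.9]
grip_width: 0.003
```

```bash
python3 -m jog '[[0,0.2,0,0],[-0.1,0.3,0,0],[-0.1,0.5,0,0],[-0.1,0.6,0,0],[-0.1,0.8,0,0],[-0.2,0.9,0,0],[-0.2,1.1,0,0],[-0.2,1.2,0,0]]'
```

```text
time: 9.25
position: [0.5822, 0.1582, 0.0506]
tool_rot: [2.016, 2.409, 0.0]
ft_force: [1.0, -4.1, 1.2]
grip_width: 0.004
```

```bash
python3 -m jog '[[0,0.2,0,0],[-0.1,0.3,0,0],[-0.1,0.5,0,0],[-0.1,0.6,0,0],[-0.1,0.8,0,0],[-0.2,0.9,0,0],[-0.2,1.1,0,0],[-0.2,1.2,0,0]]'
```

```text
time: 10.25
position: [0.5819, 0.1593, 0.0506]
tool_rot: [2.016, 2.409, -0.0]
ft_force: [1.3, -4.5, 1.6]
grip_width: 0.008
```

```bash
python3 -m jog '[[0,0.2,0,0],[-0.1,0.3,0,0],[-0.1,0.5,0,0],[-0.1,0.6,0,0],[-0.1,0.8,0,0],[-0.2,0.9,0,0],[-0.2,0.9,0,0],[-0.2,0.9,0,0]]'
```

```text
time: 11.25
position: [0.5819, 0.1598, 0.0506]
tool_rot: [2.016, 2.409, -0.0]
ft_force: [1.9, -4.0, 0.9]
grip_width: 0.006
```

```bash
python3 -m jog '[[0,0.1,0,0],[0,0.2,0,0],[-0.1,0.4,0,0],[-0.1,0.5,0,0],[-0.1,0.6,0,0],[-0.1,0.7,0,0],[-0.1,0.8,0,0],[-0.2,0.9,0,0]]'
```

```text
time: 12.25
position: [0.5818, 0.16, 0.0506]
tool_rot: [2.016, 2.408, -0.002]
ft_force: [0.8, -6.6, 1.9]
grip_width: 0.005
```

```bash
python3 -m jog '[[0,0.1,0,0],[0,0.2,0,0],[-0.1,0.4,0,0],[-0.1,0.5,0,0],[-0.1,0.6,0,0],[-0.1,0.7,0,0],[-0.1,0.8,0,0],[-0.2,0.9,0,0]]'
```

```text
time: 13.25
position: [0.5818, 0.1602, 0.0506]
tool_rot: [2.017, 2.407, -0.003]
ft_force: [1.5, -7.5, 2.8]
grip_width: 0.008
```

Contact: the TCP has stalled while the force climbs (7.5 N, with about 4 N of that sliding drag). I'll add a little more.

```bash
python3 -m jog '[[0,0.2,0,0],[-0.1,0.4,0,0],[-0.1,0.6,0,0],[-0.1,0.8,0,0],[-0.2,1.0,0,0],[-0.2,1.2,0,0],[-0.2,1.2,0,0],[-0.2,1.2,0,0]]'
```

```text
time: 14.25
position: [0.5817, 0.1605, 0.0506]
tool_rot: [2.017, 2.406, -0.004]
ft_force: [1.7, -8.9, 3.6]
grip_width: 0.006
```

```bash
python3 -m jog '[[0,0.3,0,0],[0,0.3,0,0],[0,0.3,0,0],[0.4,-2,0,0],[1,-6,0,0],[2.4,-14,0,0],[4.2,-24,0,0],[5.3,-30,0,0]]'; python3 -m jog '[[0,0,25,0],[0,0,65,0],[-4,-20,100,0],[-14,-75,100,0],[-24,-130,100,0],[-32,-180,100,0],[-32,-185,100,0],[-32,-185,100,0]]' -0.1 10
python3 - <<'E'
from h import *
from bench import *
import pickle
s=get_state(); w=get_image("wrist");t=get_image("top"); pickle.dump((s,w,t),open("w3.pkl","wb"))
print(s["position"],gd(s["position"]),s["tool_rot"],s["ft_force"],s["joint_positions"])
b=cv2.resize(t["image"][130:240,155:305,::-1],(400,300),interpolation=cv2.INTER_CUBIC)
cv2.imwrite("pics/c4.png",np.hstack([cv2.resize(w["image"][:,:,::-1],(400,300)),b]))
E
```

```text
time: 15.25
position: [0.5866, 0.1323, 0.0504]
tool_rot: [-2.017, -2.408, 0.0]
ft_force: [-0.7, 0.0, -0.9]
grip_width: 0.01
time: 16.25
position: [0.5545, -0.0517, 0.1506]
tool_rot: [-2.017, -2.408, -0.001]
ft_force: [-0.5, 0.8, 0.3]
grip_width: 0.449
[ 0.55454978 -0.05170087  0.15064856] [-0.0042 -0.0637] [-2.01735622e+00 -2.40801716e+00 -1.22576628e-03] [-0.4804214   0.77789094  0.34141006] [ 0.70546048  0.24563663 -0.74960428  1.75758573  0.17742472  1.2074471
  0.08355366]
```

View pics/c4.png

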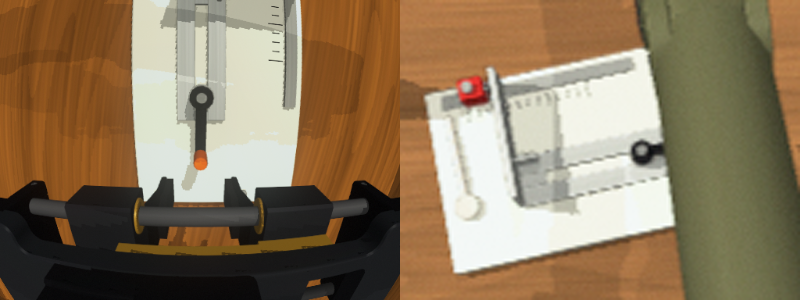

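The wrist half shows the orange grip top near (201,156), lined up midway between the open fingers (165 and 237). The top half shows the fence against the marker.

Run:
```python
from h import *
import pickle
s,w,t=pickle.load(open("w3.pkl","rb"))
hsv=cv2.cvtColor(w["image"],cv2.COLOR_RGB2HSV);k=cv2.inRange(hsv,(4,170,120),(20,255,255));k[:, :220]=0;k[:,300:]=0;k[230:]=0;k[:180]=0
v,u=np.nonzero(k);print(len(u),u.mean(),v.min(),v.max())
for vv,z in((v.mean(),.065),(v.min()+6,.075)):
    p=wray(s,w,u.mean(),vv,z);print(p,gd(p))
p=wray(s,w,201*1.28,97*1.28,.05);print("bolt",gd(p))
th=.09
for th in (.05,.07,.45,.9,1.3,1.57,1.66):
    P=o+.07*(-np.sin(th)*x-np.cos(th)*y);print(th,P.round(4))
```

```text
328 256.5640243902439 192 217
[ 0.55827279 -0.05569342  0.065     ] [-0.0012 -0.0683]
[ 0.55643322 -0.04611637  0.075     ] [-0.0014 -0.0586]
bolt [-0.0007  0.0016]
0.05 [ 0.5563 -0.0577]
0.07 [ 0.5549 -0.0578]
0.45 [ 0.5286 -0.0556]
0.9 [ 0.5012 -0.0406]
1.3 [ 0.4844 -0.0184]
1.57 [ 4.787e-01 -4.000e-04]
1.66 [0.4779 0.0058]
```

```bash
python3 -m jog '[[2,-6,-20,0],[2,-6,-50,0],[2,-6,-80,0],[2,-6,-95,0],[2,-6,-101,0],[2,-6,-101,0],[2,-6,-101,0],[2,-6,-101,0]]'; python3 -m jog '[[0,0,0,0],[0,0,0,0],[0,0,0,0],[0,0,0,0],[0,0,0,0],[0,0,0,0],[0,0,0,0],[0,0,0,0]]' -1 12
```

```text
time: 17.35
position: [0.5572, -0.0579, 0.0505]
tool_rot: [2.016, 2.408, 0.001]
ft_force: [-0.4, -0.6, -0.5]
grip_width: 0.452
time: 18.35
position: [0.5569, -0.0578, 0.0497]
tool_rot: [2.016, 2.409, 0.001]
ft_force: [2.9, 0.2, -1.5]
grip_width: 0.18
```

```bash
python3 -m jog '[[-7,-0.6,0,-0.1],[-14,-0.5,0,-0.2],[-20.9,0.3,0,-0.3],[-27.8,1.8,0,-0.4],[-34.4,4,0,-0.5],[-40.8,6.8,0,-0.6],[-46.9,10.3,0,-0.7],[-52.6,14.3,0,-0.8]]'
```

```text
time: 19.35
position: [0.5039, -0.0444, 0.0497]
tool_rot: [2.797, 1.428, 0.0]
ft_force: [2.6, -2.5, -1.6]
grip_width: 0.178
```

```bash
python3 -m jog '[[-5.3,4.6,0,-0.1],[-10.1,9.7,0,-0.2],[-14.4,15.2,0,-0.3],[-18.1,21.2,0,-0.4],[-21.1,27.5,0,-0.5],[-23.6,34,0,-0.6],[-25.3,40.8,0,-0.7],[-26,44.2,0,-0.75]]'
```

```text
time: 20.35
position: [0.4771, -0.0006, 0.0496]
tool_rot: [3.124, 0.307, -0.003]
ft_force: [0.0, -4.2, 1.2]
grip_width: 0.179
```

```bash
python3 -m jog '[[-0.2,1,0,0],[-0.4,2,0,0],[-0.5,3,0,0],[-0.7,4,0,0],[-0.9,5,0,0],[-1,6,0,0],[-1,6,0,0],[-1,6,0,0]]'
```

```text
time: 21.35
position: [0.477, -0.0003, 0.0496]
tool_rot: [3.118, 0.305, -0.001]
ft_force: [2.4, -15.0, -0.5]
grip_width: 0.18
```

The lever is at its stop: 15 N with only 0.3 mm of motion. I'll relax, release and retreat.

```bash
python3 -m jog '[[0.3,-2,0,0],[0.6,-4,0,0],[0.8,-5,0,0],[0.8,-5,0,0],[0.8,-5,0,0],[0.8,-5,0,0],[0.8,-5,0,0],[0.8,-5,0,0]]' -0.1 10;  python3 -m jog '[[0,0,15,0],[0,0,40,0],[0,0,80,0],[0,0,130,0],[0,-50,170,0],[0,-110,180,0],[0,-170,180,0],[0,-230,180,0]]'
python3 - <<'E'
from h import *
from bench import *
import pickle
s=get_state(); t=get_image("top");g=get_image("scene"); pickle.dump((s,t,g),open("w4.pkl","wb"))
print(s["position"],s["ft_force"])
a=cv2.resize(t["image"][130:240,155:305,::-1],(600,440),interpolation=cv2.INTER_CUBIC)
b=cv2.resize(g["image"][145:240,215:335,::-1],(200,160),interpolation=cv2.INTER_CUBIC)
c=np.zeros((440,200,3),np.uint8);c[:160]=b;c[200:350]=cv2.resize(t["image"][:,:,::-1],(200,150))
cv2.imwrite("pics/c5.png",np.hstack([a,c]))
for n,u,v,z in [("mill",138,155,.1)]: pass
d=pickle.load(open("d0.pkl","rb"))["top"]
for k,q in(("before",d),("after",t)):
    h=cv2.cvtColor(q["image"],cv2.COLOR_RGB2HSV)[130:240,155:305]
    for n,lo,hi in(("red",(0,150,90),(5,255,255)),("orange",(8,170,140),(20,255,255))):
        m=cv2.inRange(h,lo,hi)
        if n=="orange": m[:,:75]=0; m[:25]=0; m[90:]=0
        v,u=np.nonzero(m);p=ray(q,u.mean()+155,v.mean()+130,.06 if n=="red" else .075);print(k,n,len(u),gd(p))
E
```

```text
time: 22.35
position: [0.4777, 0.0018, 0.0496]
tool_rot: [3.126, 0.31, -0.0]
ft_force: [-0.4, -0.4, 0.1]
grip_width: 0.451
time: 23.35
position: [0.4779, -0.2301, 0.2314]
tool_rot: [3.125, 0.311, 0.003]
ft_force: [1.1, -0.8, 1.0]
grip_width: 0.445
[ 0.47786823 -0.23013998  0.23141371] [ 1.14872307 -0.81011875  0.98360844]
before red 72 [0.1108 0.1836]
before orange 17 [-0.0034 -0.0691]
after red 69 [0.1105 0.1834]
after orange 16 [-0.071   0.0004]
```

View pics/c5.png

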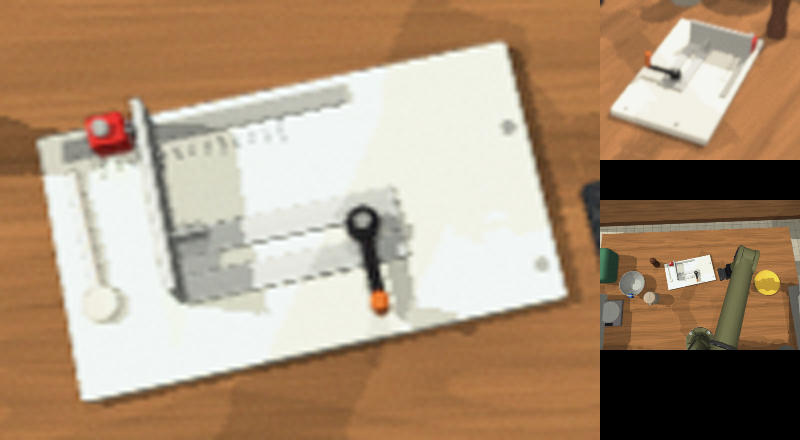

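The picture shows the fence against the marker's bumper, the lever pointing to guide -x (grip at crop (380,300)), and the gripper clear of everything.

```bash
python3 -c "
from bench import *
print(close_job())"
```

```text
the job is handed in; nothing more can be done
None
```

The fence is set against the marker's bumper and locked there, and the job was handed in at about 23.5 s of the 58 s allowed.

- **Fence:** I pushed it with closed fingers along +y until it stalled on the bumper, then held it about 1 s. The total push was about 9 N. Roughly 4 N of that was sliding drag, leaving about 5 N on the bumper. That split is an estimate, since the bumper force cannot be measured directly.
- **Clamp lever:** I pinched the orange grip and swung the lever clockwise. At the end a 15 N push moved it only 0.3 mm, so it was on its stop.
- **Release:** I eased off the load, opened the gripper and moved clear of the board.

My last checks agreed with each other:
- **Grip position:** the top camera puts the grip at guide (-71, 0) mm, about 1.57 rad, the tight stop.
- **Marker:** it sits within 0.3 mm of where it started.
- **Fence contact:** the picture shows the fence against the bumper, but the top camera cannot show contact finer than about 2 mm. Contact rests on the force stall before locking; I did not probe it again afterwards.
- **Bystanders:** only the spoon and those in camera view were checked, by eye, and none looked disturbed.

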